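# Open the eyepiece case to stay

### The arm

A 6-joint arm with a two-finger parallel gripper is mounted at the origin on the work surface. World frame = base frame: x ahead of the robot, y to its left, z up, the work surface at z = 0. Lengths are in m, angles in degrees, forces in N, time in s.
With the tool pointing down it reaches from about 0.35 to 0.875 m from the base axis. Payload 4.2 kg.
Tool frame: the origin (TCP) lies on the front face of the gripper's body, between the roots of the fingers; the fingertips stand 70 mm ahead of it and the grasp point (between the pads) lies 51 mm ahead of it; x points along the fingers, y is the direction in which the jaws open and shut, and the axes are right-handed (so a half turn about x gives the same grasp; the last joint's range is limited). The gripper opens to 87 mm and grips with 3 to 60 N. Pads are 19 mm wide; open, the fingers measure 117 mm over their backs; the gripper's body (75 mm by 190 mm) begins 51 mm behind the grasp point.
Start: joints at [80.936, 22.042, 0.453, 0, -68.411, -14.817], TCP at [0.253, 0.571, 0.292] pointing down, gripper open.
Joint ranges: [-179.83, 179.83], [-69.29, 118.12], [-61.27, 80.66], [-181.25, 117.63], [-171.15, -9.14], [-177.46, 177.46]. Speed limits (degrees/s): [159.86, 159.86, 180, 180, 180, 180].

### API

Orientations are given as a 3x3 rotation matrix whose columns are the frame's x, y, z axes.
In Python, from station import r, viewer, spotter gives the robot as it stands.
- The arm moves only by the tool move_arm, never from a script. Its argument "series" is a list that holds one entry, the list of rows, each a list of 7 numbers: the turn, a rotation vector about the world's x, y, z scaled (see below), then the shift along the world's x, y, z scaled (see below), then the opening, from 0 (shut) to 1 (fully open). A call has 1 to 20 rows; each row shifts and turns the pose as measured when the row begins; what a row does not reach is not made up. The controller multiplies each number of a shift by 60 mm and each number of a turn by 8 degrees. A row lasts 1/8 s, in which the tool goes at most 62.5 mm and 10.7 degrees, less where a joint would pass 70% of its speed; a pose out of reach is approached as far as the arm can. A call with a number of a shift or a turn outside -1 to 1 is refused whole. A call with a gripper value outside its range is refused whole. The fingers move at their own pace and stop on an object; the grip force is fixed at half the most. Time passes only in rows, so rows that do not move let the fingers close. It gives the time, the measured TCP pose, the force and the opening at its end, in the units of the state.
- r.sense(): the state, without advancing time (a new reading comes with each control period).
- viewer.capture(name): name is "side" or "top"; returns (picture, depth): 480x640x3 uint8, red, green, blue; 480x640 float32, m along the optical axis (not along the pixel's ray), 0 where there is no reading.
- viewer.camera_params(name): a dict with "mtx" (3x3 intrinsics, pixels), "pose" (4x4, takes a point from camera to world coordinates). Camera axes: x right, y down, z forward; pixel columns grow to the right and rows downward; lengths in m; the calibration is good to about 2 mm. A picture is of the moment at which its call begins. camera_params takes no time and is no camera call.
- r.finish_job(): hands the job in, once; it reports no verdict.
Trained networks look in the newest picture that a camera, given by its name, has taken for a name from the list of things; names that differ only in an ending like _2 or _b are one class to them, and where a whole thing is asked for, a point or a joint stands for the part that bears it (a point fixed in the world has none). Each returns a list of dicts, best first, with "conf" (0 to 1); they miss things now and then, are a little off and sometimes report something else, mostly with a low value. They report only what shows in the picture. A call takes as long as a camera call. They do not tell look-alikes from the thing itself.
- spotter.find_in(camera, name): "centre" ([column, row] in pixels, amid what is visible of it).
- spotter.trace(camera, name): "mask" (480x640 bool, what is visible of it) and "centre" ([column, row] in pixels, amid what is visible of it).
The state is a dict: "time_s": time; "joints": joint angles; "joint_velocities": joint speeds; "effort": joint torques, N m; "tcp_pos": TCP position; "ee_rot": TCP orientation; "wrist_force": force on the tool from outside, world axes, zero at the start; "moment": the same for the moment, N m; "gripper_width": opening from 0.0 (shut) to 1.0 (fully open).
Only numpy, scipy, OpenCV 4.12 (cv2) and the standard library are available. Lean on these libraries where they do the work, as an engineer would, in place of code of your own. Each camera call takes 0.05 s, during which the arm holds its last target.

### The job

First push the silver eyepiece along the shelf, still standing, until it is wholly past one end (left or right) of the wide pine case that it stands in front of. Then push that case's lid up from under its front lip and flip it over until it leans back and stays open by itself. Just push with the fingertips: nothing is to be picked up or tipped over; leave the narrow case shut and do not disturb the other things.

Things in the scene. Friction and masses are not known exactly. Their poses are not given: they have to be found in the camera images.
- eyepiece_case: the wider of two pine cases, fixed to the shelf: 100 mm deep (its x), 150 mm wide (its y), 56 mm high without the lid, 62 mm with it. Origin at the centre of its underside; x points from its front (the lip side, nearer the robot) to its hinge side, y to its left, z up. Everything said of sizes here is in this frame
- eyepiece_lid (a joint): hinge angle of the wide case's lid, rad: 0 shut, growing as the front edge rises; it stops leaning back at 1.95. The lid is a flat 6 mm board, 122 mm from hinge line to front edge and 150 mm wide, about 110 g, on a free-moving hinge (no catch, no spring): below about 1.5 rad it falls shut, beyond that it falls back to its stop
- eyepiece_lid_lip (a point): middle of the lower front edge of the wide case's lid, moving with the lid. Shut, it is 56 mm above the shelf and 22 mm out in front of the case's front wall: this overhang, across the full width, is the lip to lift with a fingertip from below
- eyepiece_lid_hinge (a point): middle of the hinge line of the wide case, at the top of its far wall: 50 mm behind the case's centre, 56 mm up; the line runs along the case's y
- eyepiece: stubby silver eyepiece, loose, about 120 g, standing in front of the wide case's lip: 40 mm diameter up to 28 mm high, then a 32 mm barrel up to 50 mm. Origin at the centre of its underside
- filter_case: the narrower pine case, otherwise the same build (100 x 100 x 62 mm with its lid, same lip); the two may stand either way round. Not to be opened. Origin and axes as for the wide one
- filter_lid (a joint): hinge angle of the narrow case's lid, rad, 0 shut
- filter_cell: blue glass filter in an aluminium rim, a disc 48 mm across, 12 mm high, lying in front of the narrow case; leave alone. Origin at the centre of its underside
- t_ring: brass T-ring, 56 mm outside, 42 mm inside, 10 mm high, lying between the cases; leave alone. Origin at the centre of its underside
- eyecup: black rubber eyecup, a small cup 42 mm across, 26 mm high, near the robot; leave alone. Origin at the centre of its underside
- dust_cap: black dust cap, a disc 52 mm across, 14 mm high, far out to one side; leave alone. Origin at the centre of its underside
- barlow: black tube standing upright, 38 mm across, 85 mm high, far out to one side; leave alone. Origin at the centre of its underside
Not all that is in view belongs to the job. Of the things like the eyepiece, leave any that is green; of the rest the larger one is meant.

How it is judged (in metres and radians):
On the way, in this order (a step that is already met when the one before it is completed fails the run):
1. the eyepiece stands wholly past one end of the wide case, the lid still shut ((y of eyepiece in the frame of eyepiece_case above 0.093 m or y of eyepiece in the frame of eyepiece_case below -0.093 m) and angle between eyepiece's own z axis and vertical below 0.12 rad and height (world z) of eyepiece below 0.005 m and linear speed of eyepiece below 0.02 m/s and value of joint eyepiece_lid below 0.2 rad), for 0.2 s.
2. the wide case's lid is flipped back (value of joint eyepiece_lid above 1.75 rad), for 0.2 s.
At the end, for the whole second after the job is handed in: the wide case's lid rests open by itself (over 1.8 rad, at rest); the eyepiece stands upright on the shelf with its centre more than 93 mm to the left or right of the case's middle line; the narrow case is shut (value of joint eyepiece_lid above 1.8 rad and velocity of joint eyepiece_lid below 0.1 rad/s and (y of eyepiece in the frame of eyepiece_case above 0.093 m or y of eyepiece in the frame of eyepiece_case below -0.093 m) and angle between eyepiece's own z axis and vertical below 0.12 rad and height (world z) of eyepiece below 0.005 m and linear speed of eyepiece below 0.02 m/s and value of joint filter_lid below 0.1 rad); the robot touches nothing.
It fails at once if the eyepiece is lifted off the shelf (over 12 mm) (height (world z) of eyepiece above 0.012 m).
It fails at once if the eyepiece is tipped (over 0.4 rad) (angle between eyepiece's own z axis and vertical above 0.4 rad).
It fails at once if the narrow case's lid is raised (value of joint filter_lid above 0.2 rad).
It fails at once if another thing is disturbed (moved over 20 mm) (distance of any of filter_cell, t_ring, eyecup, dust_cap, barlow from where it was at the start of the episode above 0.02 m).
It also fails if it takes over 61 s, if anything falls off the work surface, if the arm or the gripper's body presses on something with over 40 N, if the wrist force passes 120 N, or if a joint passes its speed limit or range.

## Working session

There is one attempt and no reset: what is moved stays moved. The work goes in short steps, Python scripts to look and compute and a tool call to move; the robot and the scene stay as the last step left them, time stands still between calls to the robot, and variables do not carry over. Pictures are saved under pics/ and viewed, and the job is handed in when it is done.

Besides the shell and the picture viewer there is one more tool, called by a JSON object that holds its "method" and its "body", one argument or row to a line. move_arm: Moves the arm, as the interface text tells. Its arguments: {"type":"object","properties":{"series":{"type":"array","items":{"type":"array","items":{"type":"array","items":{"type":"number","minimum":-1,"maximum":1}}}}},"required":["series"]}

```bash
mkdir -p pics; ls; python3 - <<'E'
from station import r, viewer, spotter
import cv2, numpy as np
for n in ("side","top"):
    im,d=viewer.capture(n); cv2.imwrite(f"pics/{n}0.png",im[:,:,::-1]); np.save(f"{n}0.npy",d)
    p=viewer.camera_params(n); print(n,np.round(p["mtx"],1).tolist(),np.round(p["pose"],3).tolist())
print(r.sense())
E
```

```text
pics
side [[515.2, 0.0, 317.4], [0.0, 515.2, 230.0], [0.0, 0.0, 1.0]] [[-0.97, -0.162, 0.179, 0.32], [-0.241, 0.698, -0.675, 0.769], [-0.016, -0.698, -0.716, 0.9], [0.0, 0.0, 0.0, 1.0]]
top [[471.4, 0.0, 323.1], [0.0, 471.4, 241.9], [0.0, 0.0, 1.0]] [[-0.03, -0.979, 0.203, 0.32], [-1.0, 0.029, -0.01, -0.001], [0.004, -0.203, -0.979, 1.189], [0.0, 0.0, 0.0, 1.0]]
{'time_s': 0.1, 'joints': array([ 8.09352283e+01,  2.20861747e+01,  3.87682437e-01, -2.37725621e-02,
       -6.84138549e+01, -1.48170935e+01]), 'joint_velocities': array([ 0.06289219, -0.14385549,  0.19199121,  0.11218492,  0.02433242,
       -0.03707798]), 'effort': array([ 5.81308504e-04, -3.91689134e+01,  1.87936860e+01,  4.23188969e+00,
        1.34601831e-02, -7.10480344e-05]), 'tcp_pos': array([0.2528474 , 0.57112274, 0.29127529]), 'ee_rot': array([[-6.89916858e-04, -4.04991423e-01, -9.14320223e-01],
       [-1.87552310e-03, -9.14318309e-01,  4.04991990e-01],
       [-9.99998003e-01,  1.99423950e-03, -1.28767154e-04]]), 'wrist_force': array([-0.13955206,  0.37929624, -0.31123229]), 'moment': array([ 0.01227848, -0.05163616, -0.04575367]), 'gripper_width': 0.9951524158304863}
```

View pics/side0.png

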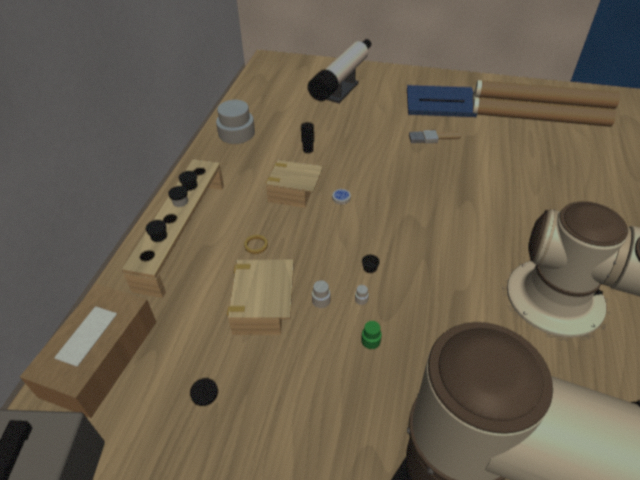

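View pics/top0.png

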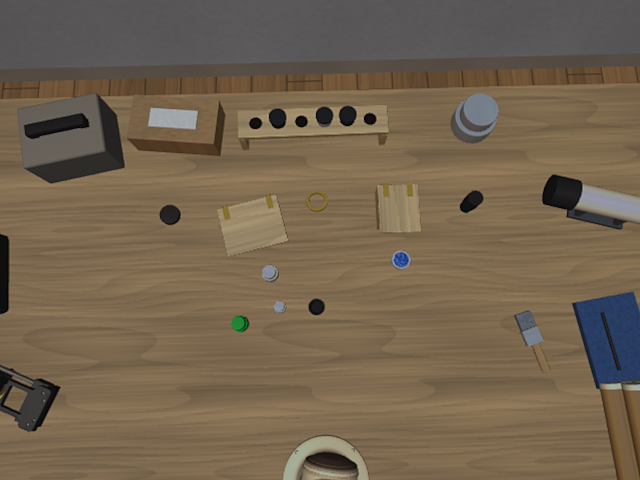

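The wide case is at top (252,225) and the target eyepiece (larger silver) at (270,273). The small silver decoy is at (280,307), the green one at (240,323), the eyecup at (317,307) and the T-ring at (317,202). Next I'll measure these.

```bash
cat > h.py <<'E'
import numpy as np, cv2
from station import r, viewer, spotter
def cloud(n,d=None):
    if d is None: im,d=viewer.capture(n)
    p=viewer.camera_params(n); K=p["mtx"];T=np.array(p["pose"])
    v,u=np.mgrid[0:480,0:640]
    P=np.stack([(u-K[0,2])/K[0,0]*d,(v-K[1,2])/K[1,1]*d,d],-1)
    return P@T[:3,:3].T+T[:3,3]
E
python3 - <<'E'
from h import *
dt=np.load("top0.npy");ds=np.load("side0.npy")
C={"top":cloud("top",dt),"side":cloud("side",ds)}
for n in C:
    W=C[n]; print(n,"table z",np.round(np.median(W[280:300,340:380,2]),4))
    for name in ["eyepiece_case","eyepiece","filter_case","filter_cell","t_ring","eyecup","dust_cap","barlow"]:
        for o in spotter.trace(n,name)[:4]:
            m=o["mask"]; Q=W[m]; Q=Q[(Q[:,2]>0.004)&(Q[:,2]<.12)]
            if len(Q)<5: continue
            zt=np.percentile(Q[:,2],97); tp=Q[Q[:,2]>zt-0.006]
            (cx,cy),rad=cv2.minEnclosingCircle(tp[:,:2].astype(np.float32))
            print(name,round(o["conf"],2),np.round(o["centre"]),m.sum(),"ztop %.3f"%zt,"topc",np.round([cx,cy,rad],3))
            if "case" in name:
                rr=cv2.minAreaRect(tp[:,:2].astype(np.float32)); print("   rect",rr, np.round(cv2.boxPoints(rr),3).tolist())
E
```

```text
top table z 0.0019
eyepiece_case 0.69 [252. 223.] 2936 ztop 0.068 topc [0.602 0.16  0.093]
   rect ((0.6029375195503235, 0.16032323241233826), (0.12327242642641068, 0.14992521703243256), 13.366252899169922) [[0.5260000228881836, 0.21899999678134918], [0.5600000023841858, 0.0729999989271164], [0.6800000071525574, 0.10199999809265137], [0.6460000276565552, 0.24799999594688416]]
eyepiece 0.78 [268. 274.] 221 ztop 0.056 topc [0.487 0.121 0.015]
eyepiece 0.71 [253. 226.] 2938 ztop 0.068 topc [0.601 0.161 0.093]
eyepiece 0.7 [241. 319.] 229 ztop 0.055 topc [0.367 0.196 0.016]
eyepiece 0.42 [278. 306.] 90 ztop 0.042 topc [0.404 0.099 0.011]
filter_case 0.58 [400. 208.] 2062 ztop 0.068 topc [ 0.635 -0.202  0.077]
   rect ((0.6353792548179626, -0.20247817039489746), (0.10033856332302094, 0.12357798963785172), 89.45658111572266) [[0.5730000138282776, -0.25200000405311584], [0.6970000267028809, -0.2529999911785126], [0.6980000138282776, -0.15299999713897705], [0.5740000009536743, -0.15199999511241913]]
filter_case 0.43 [255. 228.] 2982 ztop 0.068 topc [0.604 0.161 0.095]
   rect ((0.60270464420
[... 2600 characters left out ...]
114440918, -0.008999999612569809], [0.6869999766349792, -0.032999999821186066], [0.7110000252723694, 0.01600000075995922], [0.6620000004768372, 0.03999999910593033]]
filter_cell 0.73 [259. 296.] 4524 ztop 0.064 topc [0.602 0.163 0.095]
filter_cell 0.6 [339. 200.] 236 ztop 0.016 topc [ 0.514 -0.205  0.025]
t_ring 0.49 [257. 295.] 4454 ztop 0.064 topc [0.602 0.163 0.096]
eyecup 0.51 [372. 260.] 281 ztop 0.027 topc [0.402 0.01  0.022]
dust_cap 0.63 [204. 392.] 607 ztop 0.016 topc [0.648 0.382 0.027]
dust_cap 0.47 [263. 289.] 3513 ztop 0.065 topc [0.601 0.163 0.095]
barlow 0.64 [309. 135.] 366 ztop 0.086 topc [ 0.65  -0.385  0.024]
barlow 0.34 [263. 289.] 3537 ztop 0.065 topc [0.601 0.162 0.095]
```

{"method": "move_arm", "body": {
  "series": [
    [[0,0,-0.66,0.373,-0.673,0,0.25],[0,0,-0.66,0.373,-0.673,0,0.25],[0,0,-0.66,0.373,-0.673,0,0.25],[0,0,-0.66,0.373,-0.673,0,0.25],[0,0,-0.66,0.373,-0.673,0,0.25],[0,0,-0.66,0.373,-0.673,0,0.25],[0,0,-0.66,0.373,-0.673,0,0.25],[0,0,-0.66,0.373,-0.673,0,0.25],[0,0,-0.66,0.373,-0.673,0,0.25],[0,0,-0.66,0.373,-0.673,0,0.25],[0,0,0,0,0,0,0.25]]
  ]
}}

```text
time_s: 2.28
tcp_pos: [0.4816, 0.1553, 0.2935]
ee_rot: [[0.005, -0.979, -0.203], [0.002, -0.203, 0.979], [-1.0, -0.005, 0.001]]
wrist_force: [-0.0, 0.3, -0.3]
gripper_width: 0.251
```

```bash
cat > st.py <<'E'
from h import *
C=np.array([0.613,0.1635]);a=np.deg2rad(13.4)
ex=np.array([np.cos(a),np.sin(a)]);ey=np.array([-np.sin(a),np.cos(a)])
def st():
    s=r.sense(); p=s["tcp_pos"];R=s["ee_rot"]
    tip=p+0.07*R[:,0]
    f=lambda q:np.round([(q[:2]-C)@ex,(q[:2]-C)@ey,q[2]],4)
    print("t",round(s["time_s"],2),"J",np.round(s["joints"],1),"tcp",np.round(p,4),"case:tcp",f(p),"tip",f(tip),"F",np.round(s["wrist_force"],1),"g",round(s["gripper_width"],3))
    print("R",np.round(R,3).tolist()); 
    return s
E
python3 -c "from st import *;st()"
```

```text
t 2.27 J [ 36.3  10.2 -16.    0.1 -63.5 -24.7] tcp [0.4816 0.1553 0.2935] case:tcp [-0.1297  0.0225  0.2935] tip [-0.1293  0.0225  0.2235] F [-0.   0.3 -0.3] g 0.251
R [[0.005, -0.979, -0.203], [0.002, -0.203, 0.979], [-1.0, -0.005, 0.001]]
```

{"method": "move_arm", "body": {
  "series": [
    [[0,0,0.21,-0.07,0.19,0,0.25],[0,0,0,0,0,-0.5,0.25],[0,0,0,0,0,-0.8,0.25],[0,0,0,0,0,-0.8,0.25],[0,0,0,0,0,-0.5,0.25],[0,0,0,0,0,0,0.25]]
  ]
}}

```text
time_s: 3.02
tcp_pos: [0.4749, 0.1758, 0.1359]
ee_rot: [[0.011, -0.968, -0.25], [0.007, -0.25, 0.968], [-1.0, -0.013, 0.004]]
wrist_force: [0.9, 0.8, -0.2]
gripper_width: 0.253
```

```bash
python3 - <<'E'
from st import *
st()
for n in("top","side"):
    im,d=viewer.capture(n); cv2.imwrite(f"pics/{n}1.png",cv2.resize(im[180:380,140:400] if n=="top" else im[200:400,180:440],None,fx=3,fy=3)[:,:,::-1])
E
```

```text
t 3.02 J [ 38.8  20.6 -28.1   0.1 -40.5 -24.4] tcp [0.4749 0.1758 0.1359] case:tcp [-0.1314  0.044   0.1359] tip [-0.1306  0.0443  0.0659] F [ 0.9  0.8 -0.2] g 0.253
R [[0.011, -0.968, -0.25], [0.007, -0.25, 0.968], [-1.0, -0.013, 0.004]]
```

View pics/side1.png

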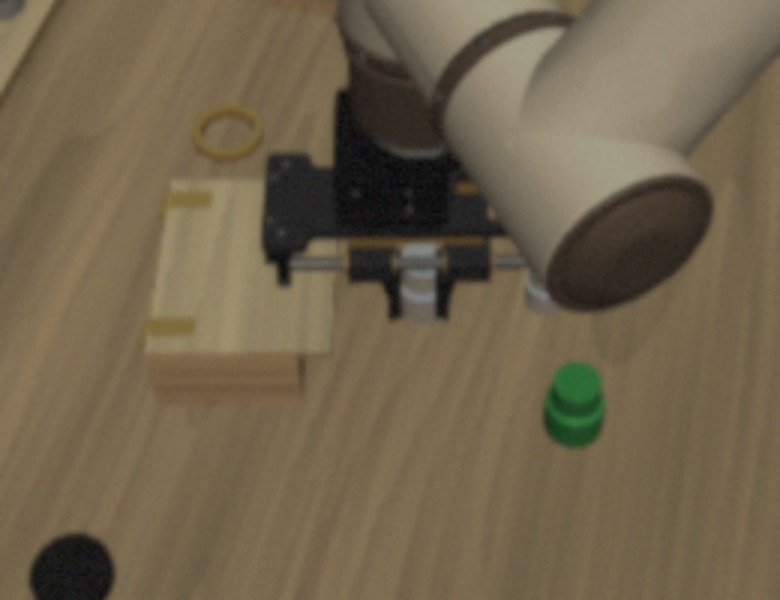

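{"method": "move_arm", "body": {
  "series": [
    [[0,0,0,0,0,-0.45,0.25],[0,0,0,0,0,-0.4,0.25],[0,0,0,0,0,0,0.25]]
  ]
}}

```text
time_s: 3.5
tcp_pos: [0.4798, 0.1808, 0.0928]
ee_rot: [[0.028, -0.967, -0.255], [0.019, -0.254, 0.967], [-0.999, -0.032, 0.011]]
wrist_force: [0.0, 0.7, 0.3]
gripper_width: 0.253
```

```bash
python3 -c "from st import *;st()"
```

```text
t 3.5 J [ 38.9  24.7 -30.2   0.3 -33.2 -24.4] tcp [0.4798 0.1808 0.0928] case:tcp [-0.1255  0.0477  0.0928] tip [-0.1233  0.0485  0.0229] F [0.  0.7 0.3] g 0.253
R [[0.028, -0.967, -0.255], [0.019, -0.254, 0.967], [-0.999, -0.032, 0.011]]
```

{"method": "move_arm", "body": {
  "series": [
    [[-0.18,0.26,0,-0.13,-0.03,-0.2,0.25],[0,0,0,0,0,0,0.25]]
  ]
}}

```text
time_s: 3.75
tcp_pos: [0.473, 0.1804, 0.0832]
ee_rot: [[-0.006, -0.967, -0.256], [-0.005, -0.256, 0.967], [-1.0, 0.007, -0.003]]
wrist_force: [-0.6, -0.1, 0.0]
gripper_width: 0.253
```

```bash
python3 -c "from st import *;st()"
```

```text
t 3.75 J [ 39.3  25.8 -30.1  -0.  -34.5 -24.5] tcp [0.473  0.1804 0.0832] case:tcp [-0.1323  0.0489  0.0832] tip [-0.1328  0.0487  0.0132] F [-0.6 -0.1  0. ] g 0.253
R [[-0.006, -0.967, -0.256], [-0.005, -0.256, 0.967], [-1.0, 0.007, -0.003]]
```

{"method": "move_arm", "body": {
  "series": [
    [[0,0,0,0.05,-0.195,-0.03,0.25],[0,0,0,0.046,-0.195,0,0.25],[0,0,0,0.046,-0.195,0,0.25],[0,0,0,0.046,-0.195,0,0.25],[0,0,0,0.046,-0.195,0,0.25],[0,0,0,0.046,-0.195,0,0.25]]
  ]
}}

```text
time_s: 4.5
tcp_pos: [0.4915, 0.1057, 0.0827]
ee_rot: [[-0.003, -0.967, -0.256], [-0.003, -0.256, 0.967], [-1.0, 0.004, -0.002]]
wrist_force: [0.4, 0.1, 0.1]
gripper_width: 0.252
```

```bash
python3 - <<'E'
from st import *
st()
for n in("top","side"):
    im,d=viewer.capture(n); cv2.imwrite(f"pics/{n}2.png",cv2.resize(im[180:380,140:400] if n=="top" else im[200:400,180:440],None,fx=3,fy=3)[:,:,::-1])
E
```

```text
t 4.5 J [ 30.7  25.5 -30.8   0.1 -33.9 -15.9] tcp [0.4915 0.1057 0.0827] case:tcp [-0.1316 -0.0281  0.0827] tip [-0.1319 -0.0282  0.0127] F [0.4 0.1 0.1] g 0.252
R [[-0.003, -0.967, -0.256], [-0.003, -0.256, 0.967], [-1.0, 0.004, -0.002]]
```

View pics/side2.png

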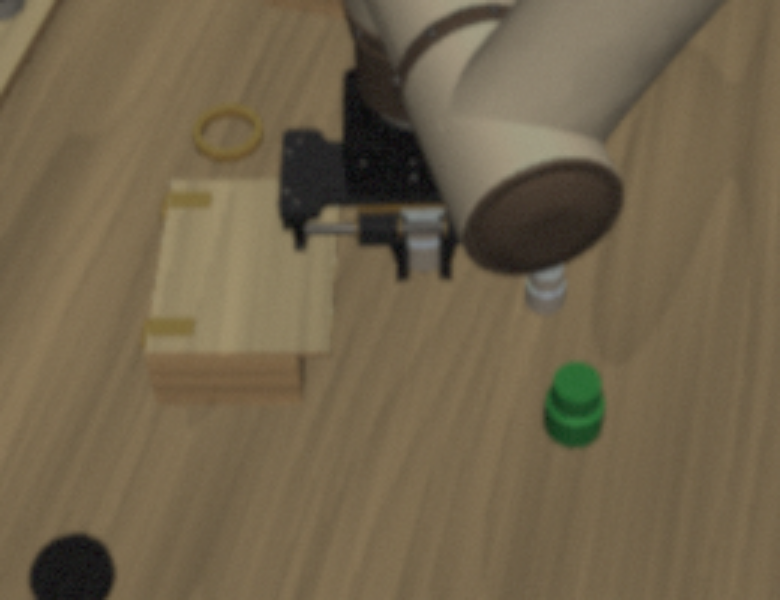

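View pics/top2.png

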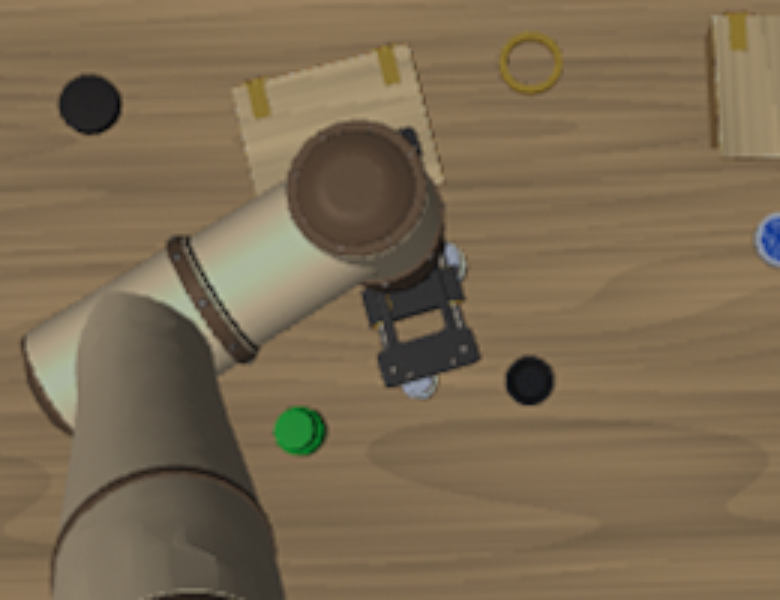

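{"method": "move_arm", "body": {
  "series": [
    [[0,0,0,0.046,-0.195,0,0.25],[0,0,0,0.046,-0.195,0,0.25],[0,0,0,0.046,-0.195,0,0.25],[0,0,0,0.046,-0.195,0,0.25],[0,0,0,0.02,-0.1,0,0.25],[0,0,0,0,0,0,0.25]]
  ]
}}

```text
time_s: 5.35
tcp_pos: [0.5046, 0.0489, 0.0827]
ee_rot: [[-0.003, -0.967, -0.254], [-0.003, -0.254, 0.967], [-1.0, 0.004, -0.002]]
wrist_force: [0.1, -0.3, -0.4]
gripper_width: 0.251
```

```bash
python3 - <<'E'
from st import *
st()
for n in("top","side"):
    im,d=viewer.capture(n); cv2.imwrite(f"pics/{n}3.png",cv2.resize(im[180:380,140:400] if n=="top" else im[200:400,180:440],None,fx=3,fy=3)[:,:,::-1])
E
```

```text
t 5.35 J [ 23.9  25.8 -30.2   0.1 -34.2  -9.3] tcp [0.5046 0.0489 0.0827] case:tcp [-0.132  -0.0863  0.0827] tip [-0.1323 -0.0865  0.0127] F [ 0.1 -0.3 -0.4] g 0.251
R [[-0.003, -0.967, -0.254], [-0.003, -0.254, 0.967], [-1.0, 0.004, -0.002]]
```

View pics/side3.png

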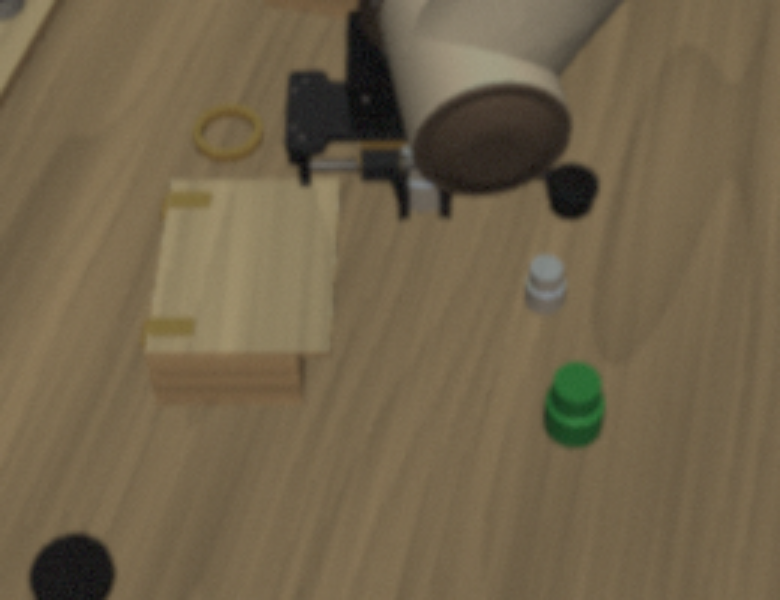

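{"method": "move_arm", "body": {
  "series": [
    [[0,0,0,-0.04,0.16,0,0.25],[0,0,0,-0.06,0.25,0,0.25],[0,0,0,0,0,0.5,0.25],[0,0,0,0,0,1,0.25],[0,0,0,-0.3,0.5,0.8,0],[0,0,0,-0.3,0.8,0.5,0],[0,0,0,0,0.8,0.5,0],[0,0,0,0,0,0,0]]
  ]
}}

```text
time_s: 6.45
tcp_pos: [0.4569, 0.2116, 0.2873]
ee_rot: [[-0.004, -0.965, -0.262], [-0.001, -0.262, 0.965], [-1.0, 0.004, 0.001]]
wrist_force: [-1.0, 0.0, -0.7]
gripper_width: 0.011
```

```bash
cat > look.py <<'E'
from st import *
import sys
tag=sys.argv[1]
st()
for n in("top","side"):
    im,d=viewer.capture(n); cv2.imwrite(f"pics/{n}{tag}.png",cv2.resize(im[130:380,120:440] if n=="top" else im[150:400,160:480],None,fx=2.4,fy=2.4)[:,:,::-1])
    W=cloud(n,d)
    for o in spotter.trace(n,"eyepiece")[:4]:
        Q=W[o["mask"]];Q=Q[(Q[:,2]>0.004)&(Q[:,2]<.12)]
        if len(Q)<5: continue
        zt=np.percentile(Q[:,2],97); tp=Q[Q[:,2]>zt-0.006]
        (cx,cy),rad=cv2.minEnclosingCircle(tp[:,:2].astype(np.float32))
        q=np.array([cx,cy])-C
        print(n,round(o["conf"],2),np.round(o["centre"]),"zt %.3f"%zt,np.round([cx,cy,rad],3),"case",np.round([q@ex,q@ey],4))
E
python3 look.py 4
```

```text
t 6.45 J [ 43.3  10.5 -16.5  -0.1 -63.2 -28. ] tcp [0.4569 0.2116 0.2873] case:tcp [-0.1407  0.083   0.2873] tip [-0.141   0.083   0.2173] F [-1.   0.  -0.7] g 0.011
R [[-0.004, -0.965, -0.262], [-0.001, -0.262, 0.965], [-1.0, 0.004, 0.001]]
top 0.71 [239. 318.] zt 0.055 [0.367 0.196 0.016] case [-0.232   0.0889]
top 0.66 [282. 306.] zt 0.043 [0.403 0.099 0.011] case [-0.2188 -0.0143]
top 0.55 [308. 263.] zt 0.056 [0.511 0.021 0.015] case [-0.1324 -0.1151]
side 0.67 [369. 336.] zt 0.052 [0.366 0.198 0.017] case [-0.232  0.091]
side 0.56 [316. 265.] zt 0.033 [0.518 0.038 0.01 ] case [-0.1211 -0.1002]
side 0.56 [364. 293.] zt 0.038 [0.403 0.102 0.012] case [-0.2184 -0.0112]
```

View pics/side4.png

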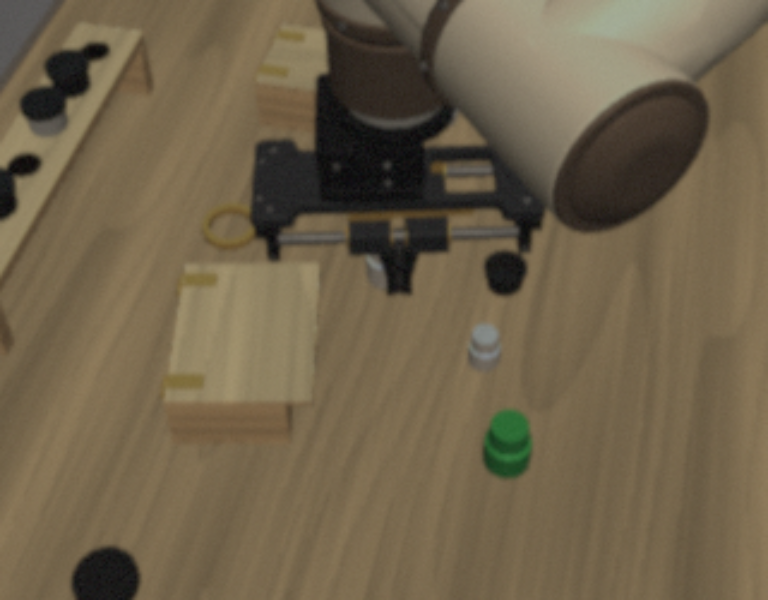

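```bash
python3 - <<'E'
import numpy as np
from scipy.optimize import least_squares
# joints, tcp for tool-down states
S=[([80.9352,22.0862,.3877,-.0238,-68.4139,-14.8171],[.25285,.57112,.29128]),
([36.3,10.2,-16.,.1,-63.5,-24.7],[.4816,.1553,.2935]),
([38.8,20.6,-28.1,.1,-40.5,-24.4],[.4749,.1758,.1359]),
([38.9,24.7,-30.2,.3,-33.2,-24.4],[.4798,.1808,.0928]),
([39.3,25.8,-30.1,0,-34.5,-24.5],[.473,.1804,.0832]),
([30.7,25.5,-30.8,.1,-33.9,-15.9],[.4915,.1057,.0827]),
([23.9,25.8,-30.2,.1,-34.2,-9.3],[.5046,.0489,.0827]),
([43.3,10.5,-16.5,-.1,-63.2,-28.],[.4569,.2116,.2873])]
def f(x,full=False):
    a1,h,L2,L3,e,d,Lt=x; out=[]
    for q,p in S:
        q=np.deg2rad(q); fp=q[1]-q[2]; tp=fp-q[4]
        R=a1+L2*np.sin(q[1])+L3*np.cos(fp)+e*np.sin(fp)+Lt*np.cos(tp)
        z=h+L2*np.cos(q[1])-L3*np.sin(fp)+e*np.cos(fp)-Lt*np.sin(tp)
        u=np.array([np.cos(q[0]),np.sin(q[0])]);v=np.array([u[1],-u[0]])
        xy=R*u+d*v
        out+=list(xy-p[:2])+[z-p[2]]
    return np.array(out)
for fix in (0,1):
    g=(lambda y:f([0,.245,*y[:2],0,*y[2:]])) if fix else f
    x0=[.54,.54,.15,.3] if fix else [0,.245,.54,.54,0,.15,.3]
    s=least_squares(g,x0); print(np.round(s.x,4),np.abs(s.fun).max())
E
```

```text
[ 6.000e-04  1.739e-01  5.649e-01  4.213e-01 -4.000e-04  1.600e-01
  2.502e-01] 0.0006653505251013603
[0.5638 0.4219 0.16   0.3201] 0.0016371180325739088
```

```bash
cat > kin.py <<'E'
import numpy as np
from scipy.optimize import least_squares
from scipy.spatial.transform import Rotation as Ro
h,L2,L3,d,Lt=.174,.5645,.4215,.16,.250
LO=np.array([-179.83,-69.29,-61.27,-181.25,-171.15,-177.46]);HI=np.array([179.83,118.12,80.66,117.63,-9.14,177.46])
S4=-1
R0=np.array([[1,0,0],[0,0,1],[0,-1,0]]).T*1.0
R0=np.column_stack([[1,0,0],[0,0,-1],[0,1,0]]).astype(float)
def fk(q,s4=None):
    s4=S4 if s4 is None else s4
    q=np.asarray(q); e=lambda a,x:Ro.from_euler(a,x,degrees=True).as_matrix()
    A=e('z',q[0]); fp=q[1]-q[2]
    F=A@e('y',fp); W=F@e('x',s4*q[3]); R=W@e('y',-q[4])@e('x',-q[5])@R0
    p=np.array([0,0,h])+A@e('y',q[1])@[0,0,L2]+F@[L3,0,0]+W@[0,-d,0]+R@[Lt,0,0]
    return p,R
def ik(p,R,q0,free=False):
    def f(q):
        P,Q=fk(q); return np.r_[(P-p)*10,Ro.from_matrix(R.T@Q).as_rotvec()]
    s=least_squares(f,np.clip(q0,LO+.1,HI-.1),bounds=(LO,HI),x_scale=30.)
    return s.x,np.abs(s.fun).max()
C=np.array([0.613,0.1635]);al=13.4;a=np.deg2rad(al)
RC=np.array([[np.cos(a),-np.sin(a),0],[np.sin(a),np.cos(a),0],[0,0,1.]])
def case2w(v): return RC@np.asarray(v)+np.r_[C,0]
def toolR(pitch,az,flip,roll=0):
    pt,z=np.deg2rad([pitch,az]); x=np.array([np.cos(pt)*np.cos(z),np.cos(pt)*np.sin(z),-np.sin(pt)])
    y=np.array([-np.sin(z),np.cos(z),0])*(1 if flip else -1)
    M=RC@np.column_stack([x,y,np.cross(x,y)])
    return M@Ro.from_euler('x',roll,degrees=True).as_matrix()
E
python3 - <<'E'
from kin import *
for q,p in [([80.9352,22.0862,.3877,-.0238,-68.4139,-14.8171],[.25285,.57112,.29128]),([43.3,10.5,-16.5,-.1,-63.2,-28.],[.4569,.2116,.2873])]:
    print(fk(q)[0]-p); print(np.round(fk(q)[1],3).tolist())
rng=np.random.default_rng(0)
for pitch in (25,35,45,55):
  for az in range(-120,121,30):
    best=[]
    for flip in (0,1):
      R=toolR(pitch,az,flip); p=case2w([-.06,.03,.03])-.07*R[:,0]
      sol=[]
      for k in range(10):
        q0=LO+(HI-LO)*rng.random(6); q0[0]=rng.uniform(-40,80)
        q,e=ik(p,R,q0)
        if e<2e-3 and not any(np.abs(q-s).max()<3 for s in sol): sol.append(q)
      best+= [np.round(q).astype(int).tolist() for q in sol]
    print(pitch,az,best)
E
```

```text
[ 0.00011832 -0.00047757 -0.00010271]
[[-0.001, -0.405, -0.914], [-0.002, -0.914, 0.405], [-1.0, 0.002, -0.0]]
[ 2.56111064e-05 -3.28451385e-04  1.43409759e-04]
[[-0.004, -0.965, -0.263], [-0.001, -0.263, 0.965], [-1.0, 0.004, -0.0]]
25 -120 [[47, 57, 1, 24, -96, -75], [47, 57, 1, 24, -96, 105]]
25 -90 [[53, 50, -24, 46, -76, -77], [53, 50, -24, 46, -76, 103]]
25 -60 [[50, 42, -50, 85, -65, -92], [50, 42, -50, 85, -65, 88]]
25 -30 []
25 0 [[-9, 48, -59, -160, -80, -84], [-9, 48, -59, -160, -80, 96]]
25 30 [[-15, 39, -35, -114, -58, -106], [-15, 39, -35, -114, -58, 74]]
25 60 [[-9, 41, -15, -81, -65, -128], [-9, 41, -15, -81, -65, 52]]
25 90 [[-2, 47, 3, -61, -83, -134], [-2, 47, 3, -61, -83, 46]]
25 120 [[6, 55, 20, -47, -102, -132], [6, 55, 20, -47, -102, 48]]
35 -120 [[46, 52, -2, 22, -88, -74], [46, 52, -2, 22, -88, 106]]
35 -90 [[52, 45, -26, 44, -68, -74], [52, 45, -26, 44, -68, 106]]
35 -60 [[47, 37, -50, 84, -55, -86], [47, 37, -50, 84, -55, 94]]
35 -30 []
35 0 [[-6, 35, -54, -160, -54, -90], [-6, 35, -54, -160, -54, 90]]
35 30 [[-7, 31, -31, -106, -41, -124], [-7, 31, -31, -1
[... 517 characters left out ...]
 [5, 25, -25, -87, -26, 27]]
45 60 [[4, 31, -15, -64, -47, -153], [4, 31, -15, -64, -47, 27]]
45 90 [[6, 38, -2, -49, -67, -146], [6, 38, -2, -49, -67, 34]]
45 120 [[12, 45, 10, -37, -85, -135], [12, 45, 10, -37, -85, 45]]
55 -120 [[43, 42, -9, 18, -71, -71], [43, 42, -9, 18, -71, 109]]
55 -90 [[47, 36, -28, 36, -54, -63], [47, 36, -28, 36, -54, 117]]
55 -60 [[42, 29, -47, 73, -37, -67], [42, 29, -47, 73, -37, 113]]
55 -30 []
55 0 []
55 30 [[20, 23, -25, -55, -16, 164], [20, 23, -25, -55, -16, -16]]
55 60 [[12, 28, -15, -51, -40, -170], [12, 28, -15, -51, -40, 10]]
55 90 [[12, 34, -5, -42, -60, -154], [12, 34, -5, -42, -60, 26]]
55 120 [[15, 40, 5, -32, -75, -138], [15, 40, 5, -32, -75, 42]]
```

```bash
cat > path.py <<'E'
from kin import *
q=np.array([43.3,10.5,-16.5,-.1,-63.2,-28.])
p0,Rs=fk(q); R1=toolR(25,-90,True)
print(np.round(Rs.T@R1,2).tolist(), np.round(RC.T@R1,2).tolist(), 'rotvec world deg', np.rad2deg(Ro.from_matrix(R1@Rs.T).as_rotvec()))
rv=Ro.from_matrix(R1@Rs.T).as_rotvec()
V=[]
A=case2w([-.115,.125,.25])
for t in np.linspace(0,1,11): V.append((p0+(A-p0)*t,Ro.from_rotvec(rv*t).as_matrix()@Rs))
for c in ([-.115,.1134,.15],[-.115,.1134,.054],[-.07,.1134,.054]): V.append((case2w(c),R1))
for th in np.linspace(0,1.7,10):
    K=np.array([.05-.1*np.cos(th),.056+.1*np.sin(th)]); V.append((case2w([K[0]-.015,.1134,K[1]-.0105-.0117+.0296]),R1))
for p,R in V:
    q,e=ik(p,R,q); print(np.round(q,1),round(e,4),np.round(p,3))
E
python3 path.py
```

```text
[[0.42, -0.0, -0.91], [0.03, -1.0, 0.02], [-0.91, -0.03, -0.42]] [[0.0, 1.0, 0.0], [-0.91, 0.0, -0.42], [-0.42, 0.0, 0.91]] rotvec world deg [-23.43909726  92.93068517 150.37281582]
[ 43.3  10.5 -16.5  -0.1 -63.2 -28. ] 0.0 [0.457 0.211 0.287]
[ 41.9  15.2 -10.   -3.4 -74.  -10.3] 0.0 [0.458 0.216 0.284]
[ 41.8  20.   -5.   -4.  -83.7   4.9] 0.0 [0.46  0.221 0.28 ]
[ 42.9  24.4  -1.6  -2.6 -92.1  19. ] 0.0 [0.461 0.225 0.276]
[ 44.7  28.4   0.2   0.5 -98.5  32.9] 0.0 [0.463 0.23  0.272]
[ 4.710e+01  3.150e+01  1.000e-01  5.000e+00 -1.028e+02  4.680e+01] 0.0 [0.465 0.235 0.269]
[  49.9   33.8   -1.9   10.6 -104.6   60.8] 0.0 [0.466 0.24  0.265]
[  52.7   35.    -5.6   17.1 -104.1   74.6] 0.0 [0.468 0.244 0.261]
[  55.5   35.3  -10.6   24.  -101.5   88. ] 0.0 [0.469 0.249 0.257]
[ 58.1  34.5 -16.6  31.1 -97.  100.6] 0.0 [0.471 0.254 0.254]
[ 60.1  32.8 -23.1  38.4 -91.2 112.6] 0.0 [0.472 0.258 0.25 ]
[ 59.2  40.  -27.6  39.7 -81.8 105.6] 0.0 [0.475 0.247 0.15 ]
[ 58.9  48.5 -28.8  41.3 -74.3  99.2] 0.0 [0.475 0.247 0.054]
[ 55.7  50.4 -23.6  43.6 -76.3 102.2] 0.0 [0.519 0.258 0.054]
[ 55.4  49.8 -22.9  43.7 -77.1 103.1] 0.0 [0.523 0.259 0.063]
[ 55.3  48.2 -22.6  43.5 -78.4 104.4] 0.0 [0.525 0.259 0.082]
[ 55.   47.  -21.8  43.5 -79.9 105.9] 0.0 [0.53 0.26 0.1 ]
[ 54.5  46.1 -20.5  43.7 -81.3 107.6] 0.0 [0.539 0.262 0.117]
[ 53.8  45.5 -18.8  44.1 -82.7 109.4] 0.0 [0.55  0.265 0.132]
[ 53.   45.4 -16.8  44.6 -84.  111.2] 0.0 [0.564 0.268 0.144]
[ 52.   45.7 -14.4  45.3 -85.2 113. ] 0.0 [0.58  0.272 0.154]
[ 51.1  46.4 -11.8  46.  -86.1 114.7] 0.0 [0.597 0.276 0.16 ]
[ 50.1  47.4  -9.1  46.7 -86.9 116.3] 0.0 [0.615 0.281 0.163]
[ 49.1  48.7  -6.4  47.4 -87.5 117.7] 0.0 [0.633 0.285 0.163]
```

{"method": "move_arm", "body": {
  "series": [
    [[-0.88,-0.21,0,0.03,0.09,0,0],[-0.88,-0.21,0,0.03,0.09,0,0],[-0.88,-0.21,0,0.03,0.09,0,0],[-0.88,-0.21,0,0.03,0.09,0,0],[0,0,0,0,0,0,0]]
  ]
}}

```text
time_s: 7.28
tcp_pos: [0.4627, 0.2224, 0.2786]
ee_rot: [[0.095, -0.971, -0.219], [-0.498, -0.237, 0.834], [-0.862, 0.03, -0.506]]
wrist_force: [-0.2, -0.6, -0.1]
gripper_width: 0.002
```

```bash
python3 -c "
from st import *
s=st()
from kin import fk
print(fk(s['joints'])[0]-s['tcp_pos'],fk(s['joints'],1)[0]-s['tcp_pos'])"
```

```text
t 7.28 J [ 53.   17.5 -21.5  23.  -73.9 -49.8] tcp [0.4627 0.2224 0.2786] case:tcp [-0.1325  0.0922  0.2786] tip [-0.1341  0.0567  0.2183] F [-0.2 -0.6 -0.1] g 0.002
R [[0.095, -0.971, -0.219], [-0.498, -0.237, 0.834], [-0.862, 0.03, -0.506]]
[ 0.00122232 -0.0069455   0.00185692] [-0.19602137  0.04307946 -0.09533302]
```

{"method": "move_arm", "body": {
  "series": [
    [[-0.85,-0.23,0,0.06,0.12,0,0],[-0.85,-0.23,0,0.06,0.12,0,0],[-0.85,-0.23,0,0.06,0.12,0,0],[-0.85,-0.23,0,0.06,0.12,0,0],[-0.85,-0.23,0,0.06,0.12,0,0],[0,0,0,0,0,0,0]]
  ]
}}

```text
time_s: 8.02
tcp_pos: [0.482, 0.2515, 0.2773]
ee_rot: [[0.189, -0.977, -0.097], [-0.895, -0.212, 0.393], [-0.404, 0.012, -0.915]]
wrist_force: [0.9, -1.0, 0.3]
gripper_width: 0.005
```

```bash
cat >> st.py <<'E'
def corr():
    from kin import toolR
    from scipy.spatial.transform import Rotation as Ro
    s=r.sense(); R1=toolR(25,-90,False)
    print("turn needed (units)",np.round(np.rad2deg(Ro.from_matrix(R1@s["ee_rot"].T).as_rotvec())/8,2))
def to(c):
    from kin import case2w
    print("shift to",c,np.round((case2w(c)-r.sense()["tcp_pos"])/.06,3))
E
python3 -c "
from st import *
st();corr();to([-.115,.1134,.15])"
```

```text
t 8.03 J [ 57.8  30.7 -22.   39.7 -94.4 -64.2] tcp [0.482  0.2515 0.2773] case:tcp [-0.1071  0.1159  0.2773] tip [-0.1087  0.0519  0.249 ] F [ 0.9 -1.   0.3] g 0.005
R [[0.189, -0.977, -0.097], [-0.895, -0.212, 0.393], [-0.404, 0.012, -0.915]]
turn needed (units) [ 0.16 -0.05  0.15]
shift to [-0.115, 0.1134, 0.15] [-0.119 -0.072 -2.121]
```

{"method": "move_arm", "body": {
  "series": [
    [[0.16,-0.05,0.15,-0.15,-0.07,-0.3,0],[0,0,0,-0.02,0,-0.6,0],[0,0,0,-0.02,0,-0.6,0],[0,0,0,0,0,-0.5,0],[0,0,0,0,0,0,0]]
  ]
}}

```text
time_s: 8.65
tcp_pos: [0.471, 0.242, 0.1574]
ee_rot: [[0.199, -0.975, -0.095], [-0.874, -0.221, 0.433], [-0.443, -0.003, -0.896]]
wrist_force: [0.1, 0.9, -0.3]
gripper_width: 0.004
```

```bash
python3 look.py 5; python3 -c "
from st import *
corr();to([-.115,.1134,.054])"
```

```text
t 8.65 J [ 58.1  37.5 -29.1  39.7 -81.2 -73.8] tcp [0.471  0.242  0.1574] case:tcp [-0.12    0.1093  0.1574] tip [-0.1206  0.0465  0.1264] F [ 0.1  0.9 -0.3] g 0.004
R [[0.199, -0.975, -0.095], [-0.874, -0.221, 0.433], [-0.443, -0.003, -0.896]]
top 0.81 [238. 318.] zt 0.055 [0.367 0.196 0.016] case [-0.2323  0.0884]
top 0.72 [307. 262.] zt 0.055 [0.512 0.021 0.016] case [-0.1314 -0.1148]
side 0.95 [322. 257.] zt 0.052 [0.511 0.025 0.017] case [-0.1313 -0.111 ]
side 0.93 [367. 335.] zt 0.051 [0.364 0.198 0.017] case [-0.2338  0.0913]
turn needed (units) [-0.19  0.01  0.07]
shift to [-0.115, 0.1134, 0.054] [ 0.055  0.059 -1.758]
```

View pics/side5.png

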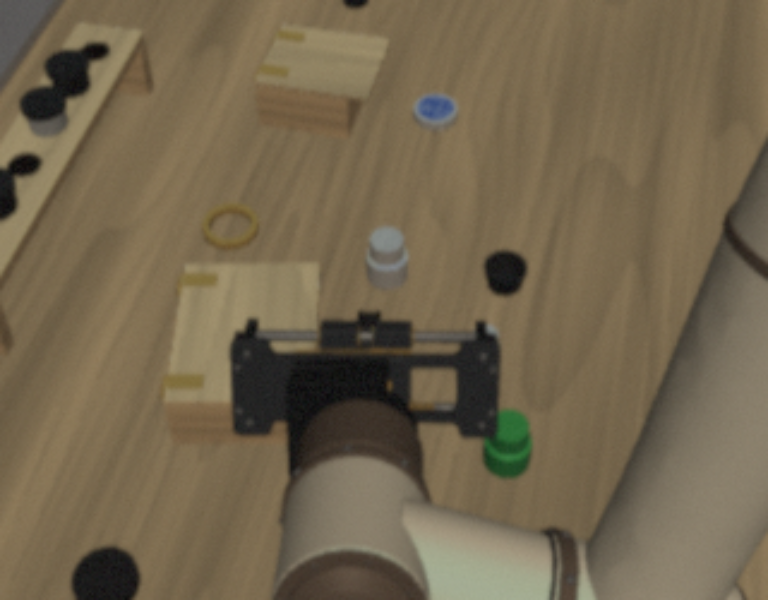

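View pics/top5.png

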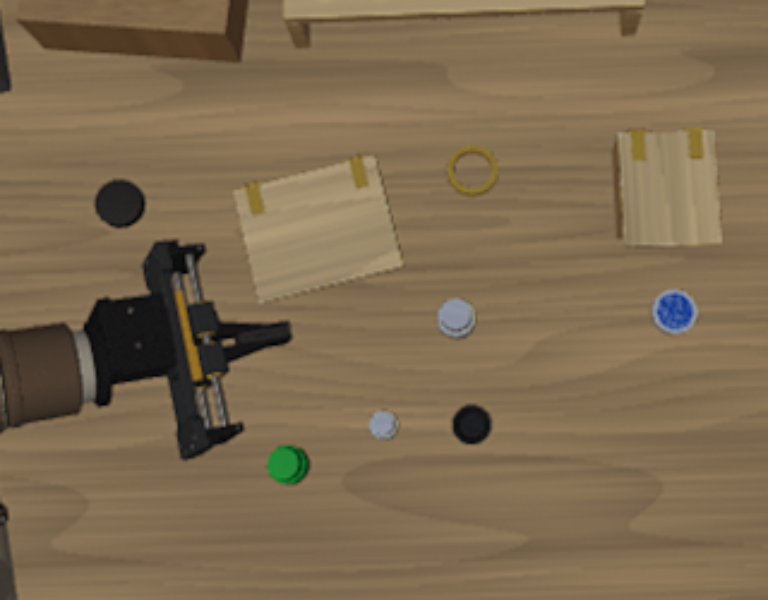

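```bash
python3 -c "
from st import *
to([-.073,.20,.13])"
```

```text
shift to [-0.073, 0.2, 0.13] [ 0.401  1.626 -0.491]
```

{"method": "move_arm", "body": {
  "series": [
    [[-0.06,0,0.02,0.13,0.54,-0.1,0],[-0.06,0,0.02,0.13,0.54,-0.1,0],[-0.06,0,0.02,0.13,0.54,-0.1,0],[0,0,0,0,0,0,0]]
  ]
}}

```text
time_s: 9.35
tcp_pos: [0.4961, 0.3439, 0.1468]
ee_rot: [[0.211, -0.973, -0.091], [-0.878, -0.23, 0.421], [-0.431, -0.009, -0.902]]
wrist_force: [-0.7, -0.4, -0.4]
gripper_width: 0.009
```

```bash
python3 -c "
from st import *
st();corr();to([-.073,.20,.053])"
```

```text
t 9.35 J [ 61.4  44.9 -14.3  37.3 -88.5 -70.4] tcp [0.4961 0.3439 0.1468] case:tcp [-0.0719  0.2026  0.1468] tip [-0.0718  0.1394  0.1167] F [-0.7 -0.4 -0.4] g 0.009
R [[0.211, -0.973, -0.091], [-0.878, -0.23, 0.421], [-0.431, -0.009, -0.902]]
turn needed (units) [-0.08  0.04  0.02]
shift to [-0.073, 0.2, 0.053] [-0.008 -0.046 -1.563]
```

{"method": "move_arm", "body": {
  "series": [
    [[-0.08,0.04,0.02,0,-0.04,-0.4,0],[0,0,0,0,0,-0.5,0],[0,0,0,0,0,-0.4,0],[0,0,0,0,0,0,0]]
  ]
}}

```text
time_s: 9.85
tcp_pos: [0.4954, 0.3387, 0.067]
ee_rot: [[0.208, -0.973, -0.097], [-0.882, -0.23, 0.412], [-0.423, 0.0, -0.906]]
wrist_force: [0.4, -0.5, 0.3]
gripper_width: 0.004
```

```bash
python3 -c "
from st import *
st();corr();to([-.073,.20,.053])"
```

```text
t 9.85 J [ 61.1  51.  -15.9  37.8 -82.8 -74.5] tcp [0.4954 0.3387 0.067 ] case:tcp [-0.0738  0.1977  0.067 ] tip [-0.0739  0.1343  0.0374] F [ 0.4 -0.5  0.3] g 0.004
R [[0.208, -0.973, -0.097], [-0.882, -0.23, 0.412], [-0.423, 0.0, -0.906]]
turn needed (units) [-0.   -0.    0.01]
shift to [-0.073, 0.2, 0.053] [ 0.004  0.041 -0.234]
```

{"method": "move_arm", "body": {
  "series": [
    [[0,0,0,0,0,-0.2,0],[0,0,0,0.077,-0.325,0,0],[0,0,0,0.077,-0.325,0,0],[0,0,0,0.077,-0.325,0,0],[0,0,0,0,0,0,0]]
  ]
}}

```text
time_s: 10.48
tcp_pos: [0.51, 0.2795, 0.0552]
ee_rot: [[0.21, -0.973, -0.096], [-0.88, -0.231, 0.415], [-0.426, -0.003, -0.905]]
wrist_force: [0.5, 0.1, 0.1]
gripper_width: 0.005
```

```bash
python3 look.py 6; python3 -c "
from st import *
corr();to([-.073,.116,.055])"
```

```text
t 10.47 J [ 56.8  49.7 -22.8  42.4 -77.3 -77.2] tcp [0.51   0.2795 0.0552] case:tcp [-0.0733  0.1367  0.0552] tip [-0.0733  0.0734  0.0254] F [0.5 0.1 0.1] g 0.005
R [[0.21, -0.973, -0.096], [-0.88, -0.231, 0.415], [-0.426, -0.003, -0.905]]
top 0.76 [238. 319.] zt 0.055 [0.367 0.196 0.016] case [-0.2322  0.0889]
top 0.67 [282. 306.] zt 0.042 [0.404 0.098 0.011] case [-0.2184 -0.0148]
top 0.58 [308. 266.] zt 0.055 [0.511 0.021 0.016] case [-0.1321 -0.1149]
side 0.74 [361. 294.] zt 0.038 [0.402 0.102 0.012] case [-0.2197 -0.0113]
side 0.57 [321. 257.] zt 0.052 [0.51  0.024 0.017] case [-0.1328 -0.1122]
side 0.19 [253. 249.] zt 0.013 [0.674 0.005 0.028] case [ 0.0229 -0.1683]
turn needed (units) [-0.04  0.02 -0.01]
shift to [-0.073, 0.116, 0.055] [ 0.084 -0.374 -0.001]
```

View pics/side6.png

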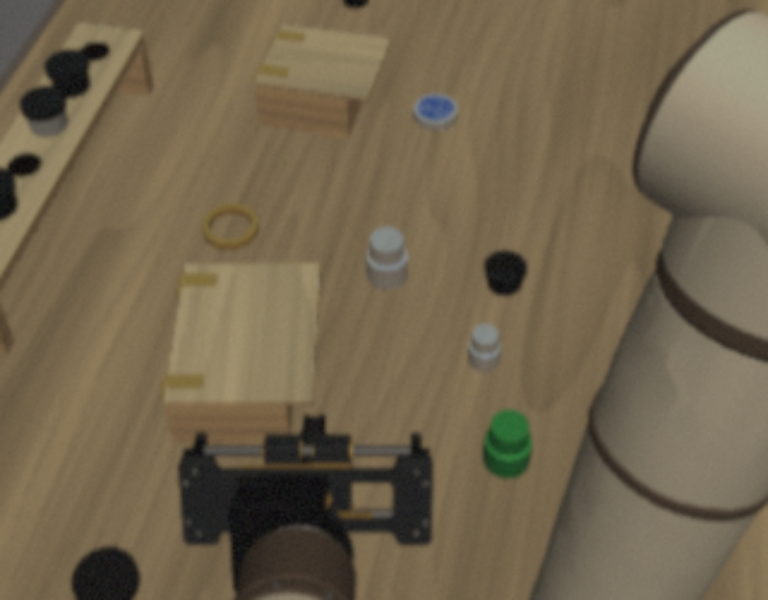

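View pics/top6.png

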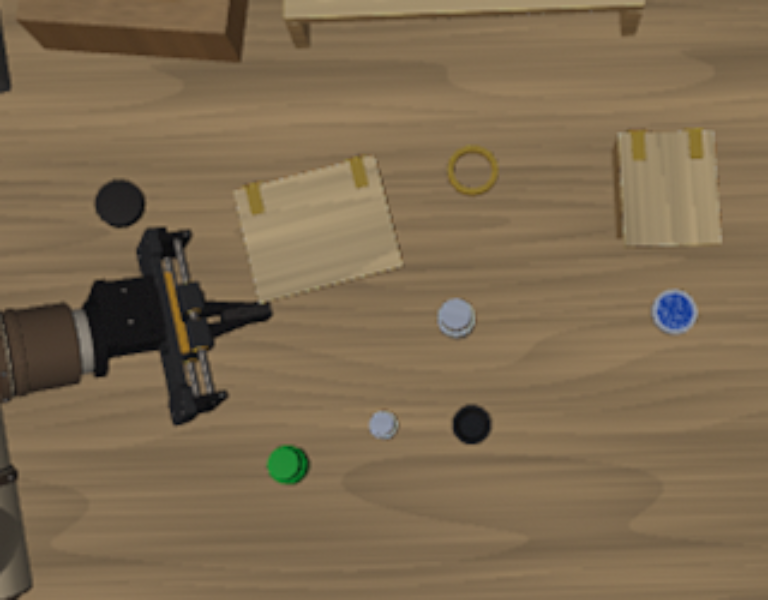

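{"method": "move_arm", "body": {
  "series": [
    [[0,0,0,0.05,-0.2,0,0],[0,0,0,0.05,-0.2,0,0],[0,0,0,0.13,0.03,0,0],[0,0,0,0,0,0,0]]
  ]
}}

```text
time_s: 11.18
tcp_pos: [0.5248, 0.2592, 0.055]
ee_rot: [[0.214, -0.972, -0.096], [-0.878, -0.235, 0.417], [-0.428, -0.005, -0.904]]
wrist_force: [-0.3, 0.9, 0.5]
gripper_width: 0.002
```

```bash
python3 -c "
from st import *
st();corr()"
```

```text
t 11.18 J [ 54.4  49.3 -24.3  45.  -75.9 -77.5] tcp [0.5248 0.2592 0.055 ] case:tcp [-0.0637  0.1135  0.055 ] tip [-0.0633  0.0503  0.0251] F [-0.3  0.9  0.5] g 0.002
R [[0.214, -0.972, -0.096], [-0.878, -0.235, 0.417], [-0.428, -0.005, -0.904]]
turn needed (units) [-0.05  0.02 -0.02]
```

{"method": "move_arm", "body": {
  "series": [
    [[0,0,0,0,0,0.15,0],[0,0,0,0.037,0.009,0.253,0],[0,0,0,0.037,0.009,0.253,0],[0,0,0,0.11,0.026,0.23,0],[0,0,0,0.11,0.026,0.23,0],[0,0,0,0,0,0,0]]
  ]
}}

```text
time_s: 11.92
tcp_pos: [0.5439, 0.2647, 0.1279]
ee_rot: [[0.216, -0.972, -0.094], [-0.877, -0.235, 0.419], [-0.43, -0.008, -0.903]]
wrist_force: [-0.5, 0.1, -0.4]
gripper_width: 0.0
```

```bash
python3 look.py 7; python3 -c "
from st import *
corr();to([-.045,.1135,.122])"
```

```text
t 11.93 J [ 53.3  44.2 -21.   44.8 -81.4 -71.4] tcp [0.5439 0.2647 0.1279] case:tcp [-0.0438  0.1145  0.1279] tip [-0.0433  0.0513  0.0979] F [-0.5  0.1 -0.4] g 0.0
R [[0.216, -0.972, -0.094], [-0.877, -0.235, 0.419], [-0.43, -0.008, -0.903]]
top 0.7 [238. 317.] zt 0.055 [0.367 0.196 0.016] case [-0.2321  0.0888]
top 0.67 [278. 308.] zt 0.041 [0.404 0.099 0.012] case [-0.2182 -0.0147]
top 0.55 [308. 264.] zt 0.055 [0.512 0.021 0.016] case [-0.1312 -0.115 ]
side 0.86 [366. 333.] zt 0.052 [0.366 0.199 0.017] case [-0.2325  0.0916]
side 0.82 [321. 259.] zt 0.051 [0.51  0.024 0.016] case [-0.1323 -0.1117]
side 0.67 [307. 138.] zt 0.086 [ 0.65  -0.383  0.02 ] case [-0.091  -0.5403]
side 0.64 [374. 260.] zt 0.027 [0.4   0.011 0.022] case [-0.2425 -0.0995]
turn needed (units) [-0.04  0.02 -0.03]
shift to [-0.045, 0.1135, 0.122] [ 0.001 -0.01  -0.067]
```

View pics/side7.png

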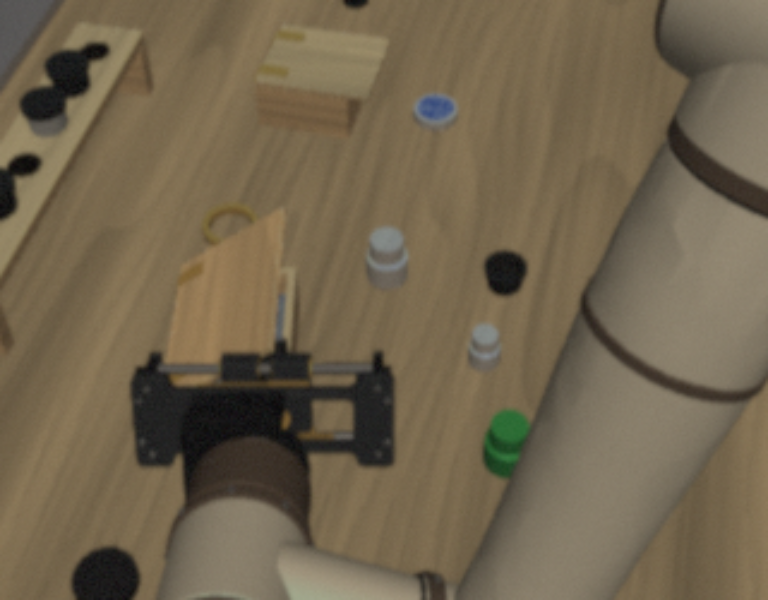

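View pics/top7.png

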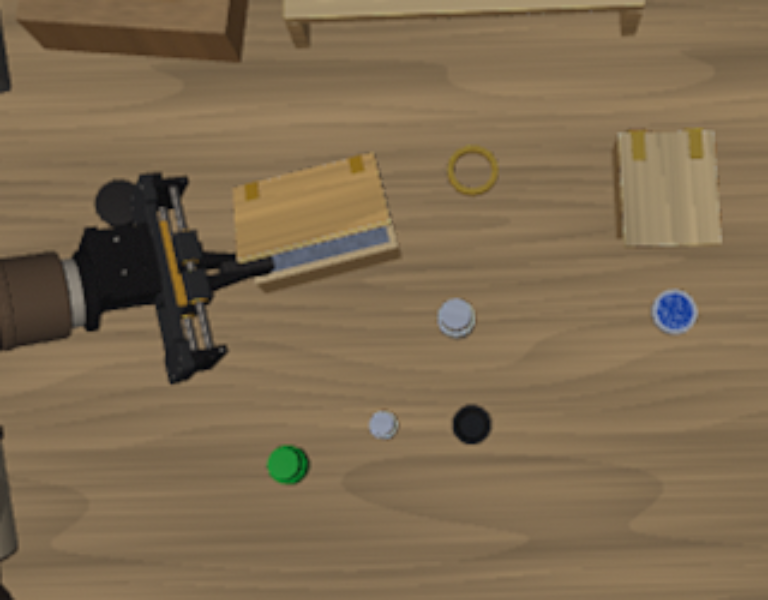

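{"method": "move_arm", "body": {
  "series": [
    [[0,0,0,0.165,0.039,0.158,0],[0,0,0,0.165,0.039,0.158,0],[0,0,0,0.22,0.052,0.125,0],[0,0,0,0.22,0.052,0.125,0],[0,0,0,0.243,0.058,0.058,0],[0,0,0,0.2,0.048,0.05,0],[0,0,0,0,0,0,0]]
  ]
}}

```text
time_s: 13.0
tcp_pos: [0.6217, 0.2819, 0.1696]
ee_rot: [[0.214, -0.972, -0.096], [-0.879, -0.235, 0.416], [-0.427, -0.005, -0.904]]
wrist_force: [0.2, -0.4, -0.9]
gripper_width: 0.005
```

```bash
python3 look.py 8; python3 -c "
from st import *
corr();to([.053,.1135,.166])"
```

```text
t 13.0 J [ 48.8  46.3  -9.2  47.8 -86.8 -62.6] tcp [0.6217 0.2819 0.1696] case:tcp [0.0359 0.1132 0.1696] tip [0.0362 0.0499 0.1397] F [ 0.2 -0.4 -0.9] g 0.005
R [[0.214, -0.972, -0.096], [-0.879, -0.235, 0.416], [-0.427, -0.005, -0.904]]
top 0.77 [306. 263.] zt 0.056 [0.511 0.021 0.015] case [-0.1319 -0.1153]
top 0.64 [279. 306.] zt 0.042 [0.404 0.098 0.012] case [-0.2182 -0.0152]
top 0.58 [237. 317.] zt 0.056 [0.367 0.196 0.016] case [-0.232   0.0891]
top 0.24 [244. 191.] zt 0.118 [0.666 0.163 0.061] case [ 0.0514 -0.0128]
side 0.8 [322. 262.] zt 0.051 [0.51  0.026 0.015] case [-0.1319 -0.1104]
turn needed (units) [-0.03  0.01 -0.03]
shift to [0.053, 0.1135, 0.166] [ 0.297  0.071 -0.054]
```

View pics/side8.png

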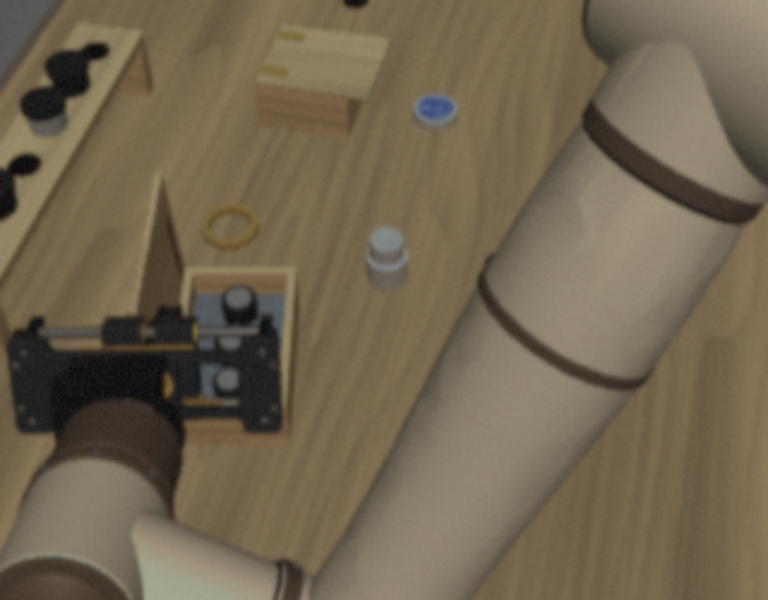

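View pics/top8.png

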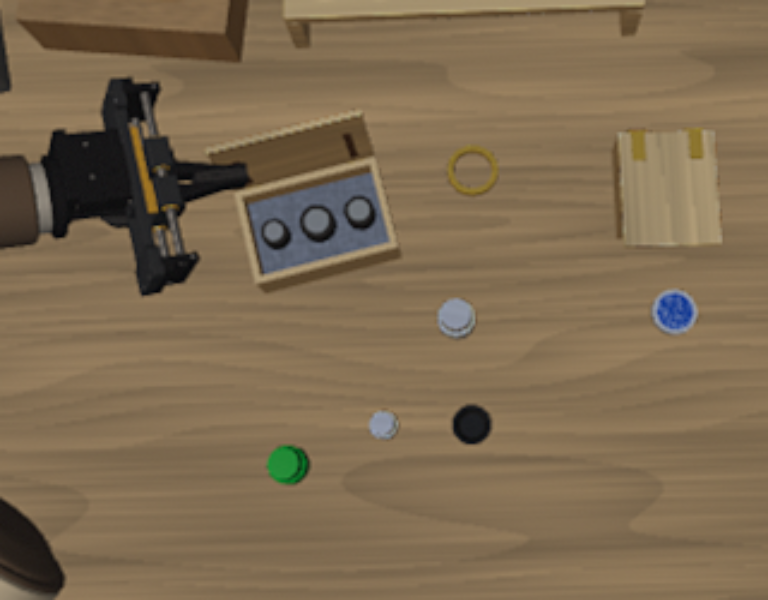

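{"method": "move_arm", "body": {
  "series": [
    [[0,0,0,0.165,0.039,0,0],[0,0,0,0.165,0.039,-0.02,0],[0,0,0,0.1,0.025,-0.02,0],[0,0,0,0,0,0,0],[0,0,0,0,0,0,0],[0,0,0,0,0,0,0]]
  ]
}}

```text
time_s: 13.95
tcp_pos: [0.6475, 0.2887, 0.1663]
ee_rot: [[0.215, -0.972, -0.099], [-0.879, -0.236, 0.414], [-0.425, -0.002, -0.905]]
wrist_force: [-0.7, 0.4, -0.2]
gripper_width: 0.005
```

```bash
python3 look.py 9; cat > lid.py <<'E'
from st import *
for n in ("top","side"):
    W=cloud(n).reshape(-1,3); q=W[:,:2]-C; X=q@ex;Y=q@ey;Z=W[:,2]
    m=(abs(Y+.02)<.04)&(X>.03)&(X<.18)&(Z>.08)&(Z<.25)
    c=np.polyfit(Z[m],X[m],1); print(n,m.sum(),"lid angle",np.pi/2+np.arctan(c[0]),"resid",np.std(X[m]-np.polyval(c,Z[m])),"zmax",Z[m].max())
E
python3 lid.py
```

```text
t 13.95 J [ 47.6  48.4  -5.3  48.8 -87.5 -60.6] tcp [0.6475 0.2887 0.1663] case:tcp [0.0626 0.1138 0.1663] tip [0.0629 0.0504 0.1365] F [-0.7  0.4 -0.2] g 0.005
R [[0.215, -0.972, -0.099], [-0.879, -0.236, 0.414], [-0.425, -0.002, -0.905]]
top 0.69 [239. 319.] zt 0.055 [0.367 0.196 0.016] case [-0.232   0.0888]
top 0.66 [307. 261.] zt 0.055 [0.512 0.022 0.016] case [-0.1311 -0.1147]
side 0.9 [322. 260.] zt 0.051 [0.512 0.025 0.017] case [-0.1306 -0.1109]
top 1032 lid angle 1.9568913934104881 resid 0.0018103259963116699 zmax 0.17416762942148378
side 952 lid angle 1.9615548393610789 resid 0.0013311046004836156 zmax 0.17048737246586143
```

View pics/top9.png

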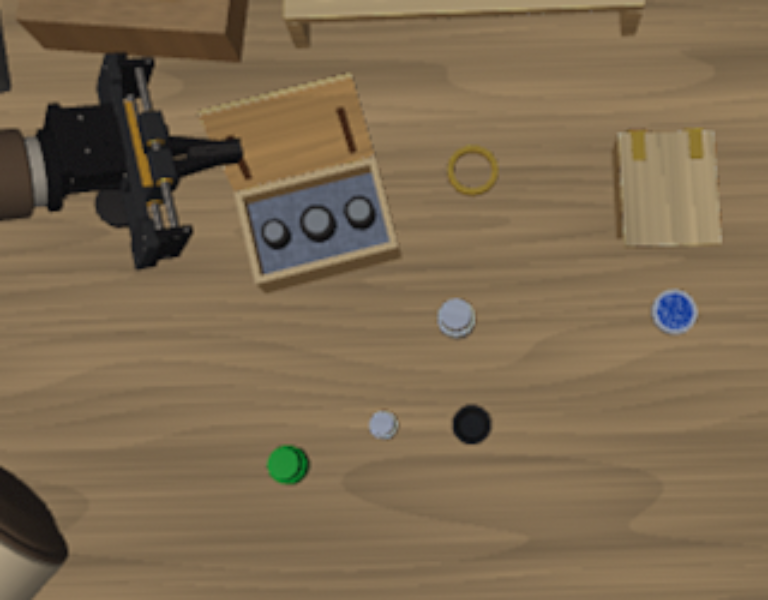

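{"method": "move_arm", "body": {
  "series": [
    [[0,0,0,-0.3,-0.07,0.1,0],[0,0,0,-0.3,0.1,0.4,0],[0,0,0,-0.2,0.5,0.6,0],[0,0,0,-0.2,0.5,0.5,0],[0,0,0,0,0,0,0],[0,0,0,0,0,0,0]]
  ]
}}

```text
time_s: 15.0
tcp_pos: [0.585, 0.3503, 0.264]
ee_rot: [[0.212, -0.972, -0.101], [-0.88, -0.235, 0.413], [-0.425, 0.001, -0.905]]
wrist_force: [0.7, -0.2, -0.6]
gripper_width: 0.006
```

```bash
python3 look.py 10; python3 lid.py
```

```text
t 15.0 J [ 54.9  42.7  -0.8  43.3 -98.1 -56.6] tcp [0.585  0.3503 0.264 ] case:tcp [0.0161 0.1882 0.264 ] tip [0.0162 0.1248 0.2342] F [ 0.7 -0.2 -0.6] g 0.006
R [[0.212, -0.972, -0.101], [-0.88, -0.235, 0.413], [-0.425, 0.001, -0.905]]
top 0.58 [306. 263.] zt 0.056 [0.511 0.021 0.015] case [-0.1318 -0.115 ]
top 0.54 [236. 317.] zt 0.055 [0.367 0.196 0.016] case [-0.232   0.0887]
side 0.68 [361. 293.] zt 0.038 [0.403 0.099 0.013] case [-0.2194 -0.0137]
side 0.67 [320. 257.] zt 0.051 [0.511 0.023 0.018] case [-0.1322 -0.1129]
side 0.55 [294. 176.] zt 0.065 [ 0.634 -0.2    0.075] case [-0.0635 -0.3583]
top 1030 lid angle 1.9582602273204557 resid 0.0018429951677895109 zmax 0.1751060507631772
side 922 lid angle 1.9610235314372408 resid 0.0013640171973266866 zmax 0.17126685810924613
```

View pics/side10.png

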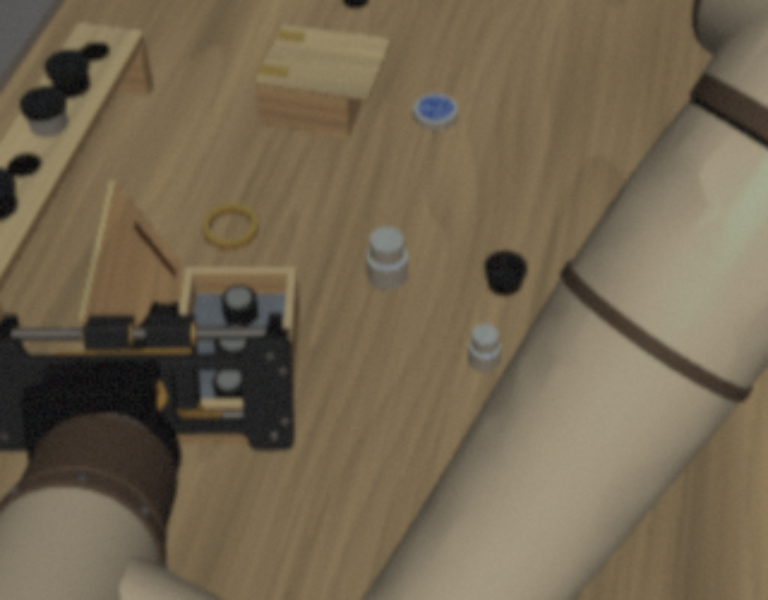

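The lid rests open at about 1.96 rad. The eyepiece stands at y ≈ −0.114 m in the case frame, the narrow case is shut, and the arm is clear of everything.

```bash
python3 -c "
from station import r
print(r.finish_job())"
```

```text
the job is handed in; nothing more can be done
None
```

The job is done and handed in at about 15 s of the 61 s allowed; handing in gives no verdict.

**What I did:** I pushed the larger silver eyepiece, still standing, along the shelf past the right end of the wide case, with the slightly open fingertips. Then I brought the closed fingertips in under the lip from the left end, lifted the lid and swung it over. Once past upright it fell back to its stop. I then backed the arm clear.

**Last checks:**
- **Lid:** about 1.96 rad in both views, unchanged after the arm left. That is within measuring error of the 1.95 stop.
- **Eyepiece:** upright on the shelf, 113–115 mm to the right of the case's middle line; 93 mm was needed.
- **Narrow case and other things:** the narrow case is shut, and the filter, T-ring and eyecup look unmoved. I judged these by eye and did not re-measure them. The dust cap and barlow were not checked at the end, but the arm never came down on them.
- **Arm:** touching nothing, with wrist force under 1 N.

**Disagreements:** one side-view reading just after the push gave −100 mm for the eyepiece because the gripper partly hid it; clear views agreed to within about 4 mm. The top camera read heights about 5 mm high on the things; the side camera agreed with the stated sizes to within about 2 mm.

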